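Fit the slicing disc on the food processor's drive stem

ROBOT

A 6-joint arm with a two-finger parallel gripper is mounted at the origin on the work surface. World frame = base frame: x ahead of the robot, y to its left, z up, the work surface at z = 0. Lengths are in m, angles in rad, forces in N, time in s.
With the tool pointing down it reaches from about 0.35 to 1 m from the base axis. Payload 7.1 kg.
Tool frame: the origin (TCP) lies between the finger pads; the fingertips stand 22 mm ahead of it and the grasp point (between the pads) lies 3 mm ahead of it; z points along the fingers, y is the line along which they close (so a half turn about z gives the same grasp; the last joint's range is limited). The gripper opens to 85 mm and grips with 20 to 120 N. Pads are 22 mm wide; open, the fingers measure 114 mm over their backs; the gripper's body (76 mm by 85 mm) begins 54 mm behind the grasp point. The pads swing forward as they close: fully open they stand 13 mm farther back than shut.
Start: joints at [-1.295, 0.423, 1.63, -0, 1.089, -0.019], TCP at [0.182, -0.598, 0.253] pointing down, gripper open.
Joint ranges: [-3, 3], [-0.9, 2.11], [0.09, 2.58], [-1.31, 4.45], [0.11, 2.69], [-2.54, 2.54]. Speed limits (rad/s): [2.39, 2.39, 3.01, 3.14, 3.14, 3.14].

INTERFACE

Orientations are given as a rotation vector (axis times angle).
In Python, from rig import manip gives the robot as it stands. The module is installed in compiled form; this text tells all that it offers. Calls block until the motion is done:
- manip.move_to(position, orientation): joint-space move of the TCP to a pose.
- manip.servo_line(position, orientation=None, rate=0.15): straight line of the TCP; orientation=None keeps the orientation; rate is the mean speed in m/s.
- manip.set_joints(angles): joint-space move.
- manip.command_gripper(opening, f_grip=None): finger opening in m; f_grip is the grip in N (None keeps the last); returns when the fingers have stopped.
- manip.hold(seconds).
- manip.solve_ik(position, orientation): joint angles nearest the present ones, or None.
- manip.camera(name): name is "scene" or "top" or "wrist"; returns a dict with "image" (400x640x3 uint8, red, green, blue), "fx", "fy", "cx", "cy" (pixels), "k1" (the pictures are not rectified: a ray, as slopes to the right and down, at radius r is drawn at 1 + k1 r^2 times it, then the intrinsics apply), "cam_to_world" (4x4, takes a point from camera to world coordinates); the wrist camera has in their place "mount" (4x4, takes a point from camera to tool coordinates, whose origin is the TCP and whose axes are the flange's). Camera axes: x right, y down, z forward; pixel columns grow to the right and rows downward; lengths in m; the calibration is good to about 2 mm. A picture is of the moment at which its call begins: read the wrist's pose just before it. There is no depth.
A pose or a line that the arm cannot do raises manip.IKError and nothing moves.
- manip.sign_off(): hands the job in; it is judged then, once.
Readings, each from a call of its own:
- manip.get_time(): time.
- manip.get_joint_positions(): joint angles.
- manip.get_joint_vel(): joint speeds.
- manip.get_tau(): joint torques, N m.
- manip.get_position(): TCP position.
- manip.get_ee_rot(): TCP orientation.
- manip.get_contact_force(): force on the tool from outside, world axes, zero at the start.
- manip.get_torque(): the same for the moment, N m.
- manip.get_width(): finger opening in m.
- manip.get_grip_force(): force on a finger pad.
Only numpy, scipy, OpenCV 4.12 (cv2) and the standard library are available. Lean on these libraries where they do the work, as an engineer would, in place of code of your own. Each camera call takes 0.05 s, during which the arm holds its last target. There are 200 camera calls.

TASK

Fit the slicing disc (the one with a single long blade, not the grating disc with the many little teeth) onto the drive stem in the food processor's bowl: set it over the stem hub side up, turn it under light pressure until its slots find the drive lugs and it drops, and leave it level and fully home, let go of. Press gently, the lugs are plastic, and leave the other things on the counter where they are.

Things in the scene. Friction and masses are not known exactly. Their poses are not given: they have to be found in the camera images.
- slicing_disc: Slicing disc, about 150 to 250 g: round steel plate 140 mm across and 4 mm thick, with one long raised blade over a slot on one side of its face and a grey moulded hub in the middle. It lies flat on the counter, hub side up. Origin: centre of the plate's underside; z up through the hub, x along the hub.
- slicing_hub (a point): Centre of the closed top of the slicing disc's hub, 32 mm above the plate's underside (28 mm above the plate). The hub is a block with flat upright sides, 46 mm long (along the disc's x, the blade's side) and 30 mm wide (along y). Axes as the disc's.
- slicing_bore (a point): Mouth of the hub's hollow, at the disc's origin, in its underside. From below: a blind round bore 20 mm across and 26 mm deep, with two slots across from each other, along the disc's +x and -x, each 8 mm wide, reaching 16.5 mm out from the axis and 10 mm deep. The slots are alike: half a turn makes no difference.
- stem_seat (a point): Centre of the shoulder of the processor's upright drive stem, 208 mm above the counter: the disc's underside rests here when fully home. Above the white shoulder the stem is a grey round core 18 mm across with two drive lugs, across from each other, at its foot. z up. This frame turns with the motor base, not with the lugs. The drive holds the stem against turning with about 0.12 N m.
- lug_tops (a point): On the stem's axis, level with the flat tops of its two lugs, 9 mm above the seat. Each lug is 6 mm wide and reaches 15 mm out. A disc whose slots are not over the lugs rests here, 9 mm short of home, and can be turned; over the lugs (within about 0.07 rad) it drops home. The lugs point in any direction, different each time, which no pose here tells.
- stem_tip (a point): Top of the stem, 24.5 mm above the seat, in the middle of the bowl's mouth. The tip tapers from 18 to 9 mm across over its last 3.5 mm. z up.
- processor: Food processor, fixed to the counter: white round motor base 184 mm across, clear round bowl locked on it (152 mm across inside the mouth, rim 219 mm above the counter), bowl handle on the side away from the robot, reaching 125 mm from the axis, dial on the near side. Origin: centre of its foot; -x is its dial side.
- grating_disc: Grating disc: same plate and hub as the slicing disc, but with rings of many small round teeth in place of the long blade. It lies hub side up in the other disc place. Not wanted. Origin: centre of the underside.
- knife_blade: S-shaped chopping knife of the processor: upright grey hub 42 mm across and 90 mm tall with two steel blades, reaching 65 mm out. Bystander. Origin: centre of its foot.
- processor_lid: Clear lid of the processor, 162 mm across, with an off-centre feed tube up to 91 mm. Bystander. Origin: centre of the underside.
- pusher: White food pusher standing upright, 60 mm across at its top and 92 mm tall. Bystander. Origin: centre of its foot.
- spoon: Steel spoon, 170 mm long, lying along its x. Bystander. Origin: near its middle, on the counter.
- mug: White mug, 82 mm across, 95 mm tall. Bystander. Origin: centre of its foot.
- spice_jar: Glass jar with a steel cap, 52 mm across, 100 mm tall. Bystander. Origin: centre of its foot.
Things that resemble listed ones, but are neither listed nor needed, are in the scene too. Leave any red look-alike of the slicing_disc alone.

How it is judged:
By the outcome, as a careful person would: the job done as asked, in the order asked, and still so for the second after the job is handed in, with the robot touching nothing.
It also fails if it takes over 64 s, if anything falls off the work surface, if the arm or the gripper's body presses on something with over 40 N, if the wrist force passes 120 N, or if a joint passes its speed limit or range.

## Working session

There is one attempt and no reset: what is moved stays moved. The work goes in short steps, each a Python script; the robot and the scene stay as the last script left them, time stands still between calls to the robot, and variables do not carry over. Pictures are saved under pics/ and viewed, at most 10 in all, crops included, and the job is handed in when it is done.

```bash
mkdir -p pics
cat > h.py <<'E'
import numpy as np, cv2
from scipy.spatial.transform import Rotation as R
from rig import manip as m
def snap(name,fn,crop=None,scale=1):
    T=None
    if name=="wrist":
        T=np.eye(4);T[:3,3]=m.get_position();T[:3,:3]=R.from_rotvec(m.get_ee_rot()).as_matrix()
    c=m.camera(name)
    c["T"]=T@np.array(c["mount"]) if name=="wrist" else np.array(c["cam_to_world"])
    np.savez("pics/"+fn+".npz",**c)
    save(c,fn,crop,scale); return c
def load(fn): return dict(np.load("pics/"+fn+".npz"))
def save(c,fn,crop=None,scale=1):
    im=c["image"]
    if crop: im=im[crop[1]:crop[3],crop[0]:crop[2]]
    im=cv2.resize(im,None,fx=scale,fy=scale,interpolation=cv2.INTER_CUBIC)
    cv2.imwrite("pics/"+fn+".png",im[:,:,::-1])
def ray(c,u,v):
    K=np.array([[c["fx"],0,c["cx"]],[0,c["fy"],c["cy"]],[0,0,1]],float)
    p=cv2.undistortPoints(np.array([[[u,v]]],float),K,np.array([float(c["k1"]),0,0,0]))[0,0]
    return c["T"][:3,3],c["T"][:3,:3]@np.array([p[0],p[1],1])
def at(c,u,v,z):
    o,d=ray(c,u,v); return o+d*(z-o[2])/d[2]
def proj(c,P):
    q=np.linalg.inv(c["T"])@np.append(P,1); x=q[:2]/q[2]; x=x*(1+float(c["k1"])*(x@x))
    return float(c["fx"]*x[0]+c["cx"]),float(c["fy"]*x[1]+c["cy"])
def down(a): # tool pointing down, tool y axis (closing) at world angle a+90deg; tool x at angle a
    return (R.from_euler('z',a)*R.from_euler('x',np.pi)).as_rotvec()
E
python3 - <<'E'
from h import *
for n in("scene","top"):
    c=snap(n,n+"0",None,1.25); print(n,c["T"].round(3).tolist(),c["fx"],c["k1"])
print(m.get_ee_rot(),m.get_time(),m.get_contact_force())
print(m.camera("wrist")["mount"])
E
```

```text
scene [[-0.865, 0.435, -0.25, 0.852], [0.502, 0.739, -0.449, 0.61], [-0.01, -0.514, -0.858, 1.293], [0.0, 0.0, 0.0, 1.0]] 462.4152968583996 -0.006021978423644236
top [[0.002, -0.99, 0.14, 0.297], [-1.0, 0.0, 0.017, -0.016], [-0.017, -0.14, -0.99, 1.663], [0.0, 0.0, 0.0, 1.0]] 466.97911139419057 -0.061434218173111836
[-3.10611487e+00 -4.61189493e-01  2.91302714e-04] 0.1 [ 0.28969208  0.24739632 -0.21520402]
[[-1.16129221e-03 -9.52523192e-01 -3.04463825e-01  7.80804148e-02]
 [ 9.99999018e-01 -8.67439802e-04 -1.10040838e-03 -6.99341261e-04]
 [ 7.84060462e-04 -3.04464804e-01  9.52523264e-01 -1.20824766e-01]
 [ 0.00000000e+00  0.00000000e+00  0.00000000e+00  1.00000000e+00]]
```

View pics/top0.png

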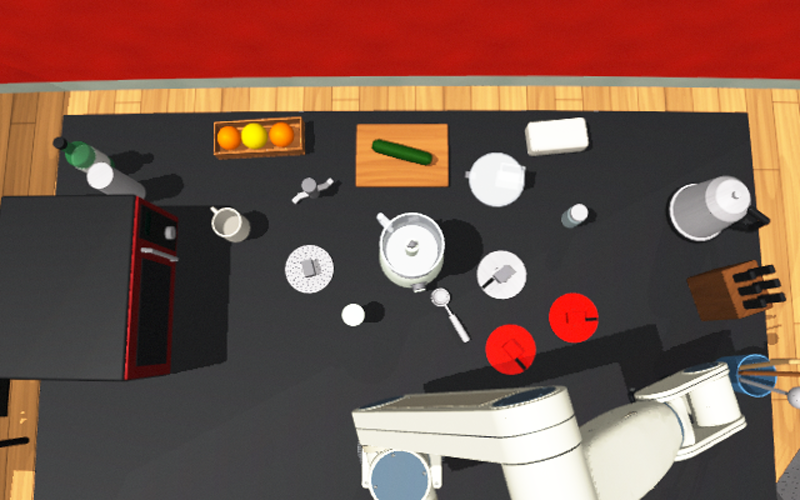

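View pics/scene0.png

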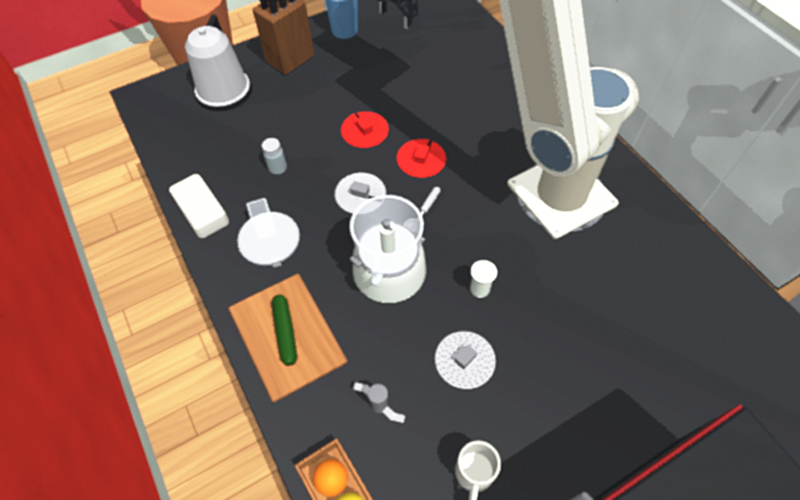

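Top view (800 px scale): the candidates are a steel disc with one long bar at (501,275), a perforated, many-toothed disc at (309,269), and two red look-alikes at (511,349) and (573,318). The steel one at (501,275) fits. The processor stem is at about (411,246). I'll check the disc close up with the wrist camera.

Run:
```python
from h import *
c=load("top0"); s=.8
d=at(c,501*s,275*s,.004); t=at(c,411*s,245*s,.2325); b=at(load("scene0"),388*s,226*s,.2325)
print(d,t,b, at(load("scene0"),360*s,193*s,.004))
print("r",[at(c,u*s,v*s,.004).round(3) for u,v in((477,275),(526,275))])
a=np.arctan2(d[1],d[0])
for k in (a,):
    m.move_to([d[0],d[1],.25],down(k))
w=snap("wrist","w1",None,1.25)
print(m.get_position(),m.get_joint_positions(),m.get_time(),proj(w,[d[0],d[1],.004]),w["fx"],w["k1"])
```

```text
[ 0.47508128 -0.28561905  0.004     ] [ 0.5253823  -0.02712483  0.2325    ] [ 0.53445975 -0.01321761  0.2325    ] [ 0.47902941 -0.28205546  0.004     ]
r [array([ 0.475, -0.217,  0.004]), array([ 0.475, -0.357,  0.004])]
[ 0.47482307 -0.2863383   0.25002437] [-5.64035940e-01  3.24231805e-01  1.79018322e+00 -1.87249550e-04
  1.02700969e+00  1.54872935e+00] 1.775 (321.1179370399421, 159.53254130525596) 338.98166114269145 -0.046889799017612754
```

View pics/w1.png

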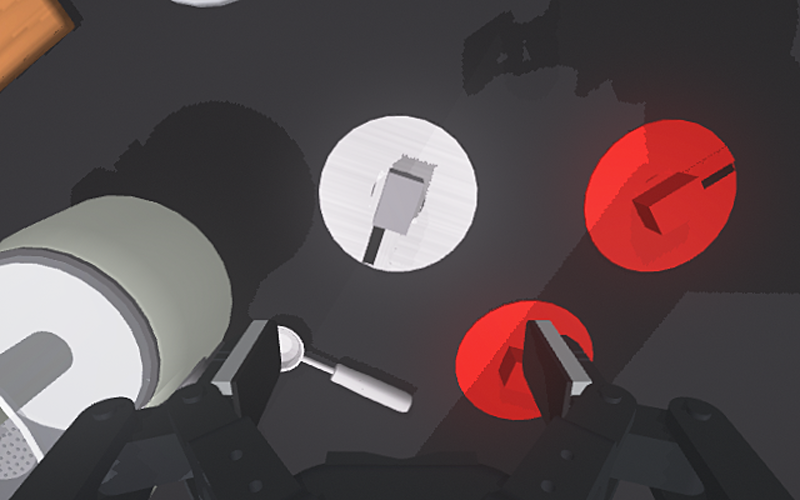

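Wrist view: the white steel disc at (398,194) has one long slot/blade at (372,245) and no rings of teeth. The red look-alikes are at (660,195) and (525,360). Next is an enlarged crop to confirm it and read the hub corners.

Run:
```python
from h import *
w=load("w1"); save(w,"w1c",(245,85,395,225),4)
g=cv2.cvtColor(w["image"],cv2.COLOR_RGB2HSV)
mk=((g[...,2]>150)&(g[...,1]<60)).astype(np.uint8); mk[:, :245]=0;mk[:,395:]=0;mk[:85]=0;mk[225:]=0
cs=cv2.findContours(mk,cv2.RETR_EXTERNAL,cv2.CHAIN_APPROX_NONE)[0]; k=cv2.convexHull(max(cs,key=cv2.contourArea))[:,0]
P=np.array([at(w,u,v,.004)[:2] for u,v in k]); 
(cx,cy),r=cv2.minEnclosingCircle(P.astype(np.float32)); A=np.c_[2*P,np.ones(len(P))]; s=np.linalg.lstsq(A,(P**2).sum(1),rcond=None)[0]
print(cx,cy,r,s[:2],np.sqrt(s[2]+s[:2]@s[:2]))
```

```text
0.47839996218681335 -0.28356418013572693 0.06987173110246658 [ 0.47849404 -0.28368927] 0.06947982151413645
```

View pics/w1c.png

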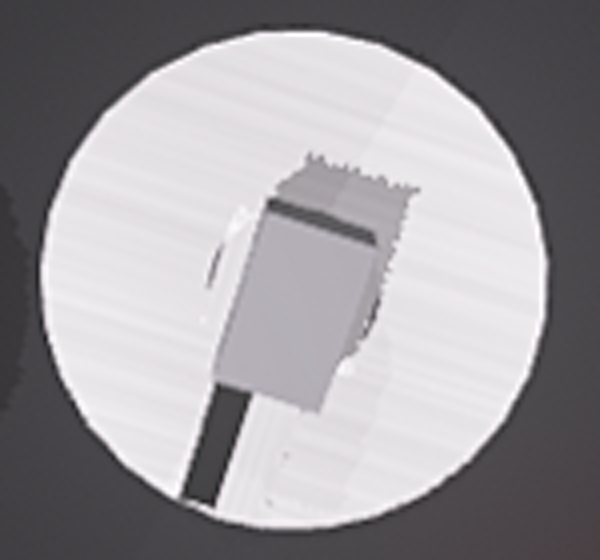

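The crop confirms it: one long blade/slot and no teeth. Hub top corners are at crop (266,210), (375,244), (318,412) and (215,382). Next I'll compute the hub angle, re-measure the disc with the tool aligned to it, then look down at the stem.

```bash
cat >> h.py <<'E'
def circ(w,cu,cv,h,z=.004):
    g=cv2.cvtColor(w["image"],cv2.COLOR_RGB2HSV)
    mk=((g[...,2]>150)&(g[...,1]<60)).astype(np.uint8); o=np.zeros_like(mk); o[max(0,int(cv-h)):int(cv+h),int(cu-h):int(cu+h)]=1
    cs=cv2.findContours(mk*o,cv2.RETR_EXTERNAL,cv2.CHAIN_APPROX_NONE)[0]; k=cv2.convexHull(max(cs,key=cv2.contourArea))[:,0]
    P=np.array([at(w,u,v,z)[:2] for u,v in k]); A=np.c_[2*P,np.ones(len(P))]; s=np.linalg.lstsq(A,(P**2).sum(1),rcond=None)[0]
    return s[:2],np.sqrt(s[2]+s[:2]@s[:2])
E
python3 - <<'E'
from h import *
w=load("w1")
Q=[at(w,245+u/4,85+v/4,.032)[:2] for u,v in((266,208),(375,244),(318,412),(215,382))]
L1=Q[2]-Q[1];L2=Q[3]-Q[0];W=Q[1]-Q[0]
print("len",[np.linalg.norm(x) for x in(L1,L2,W,Q[2]-Q[3])],"ctr",np.mean(Q,0),[np.degrees(np.arctan2(x[1],x[0])) for x in(L1,L2,W)])
v=(L1/np.linalg.norm(L1)+L2/np.linalg.norm(L2)); a=np.arctan2(v[1],v[0])
c=np.array([.4785,-.2837])
for k in (a,a+np.pi,a-np.pi):
    q=m.solve_ik([*c,.25],down(k)); q2=m.solve_ik([.53,-.02,.35],down(k)); print(k,q,q2)
E
```

```text
len [np.float64(0.04631933034255376), np.float64(0.047013238739066036), np.float64(0.028772838513703047), np.float64(0.027930854956978522)] ctr [ 0.47830484 -0.28419656] [np.float64(131.0841066745261), np.float64(132.11377533608413), np.float64(-139.37042271873122)]
2.2968348126803506 [-0.55657218  0.3269571   1.78621423  0.          1.02842133 -1.28261066] [-0.0601567   0.1793082   1.7377605   0.          1.22452396 -0.78619518]
5.438427466270143 [-5.56572177e-01  3.26957099e-01  1.78621423e+00 -4.44089210e-16
  1.02842133e+00  1.85898199e+00] [-6.01566963e-02  1.79308196e-01  1.73776050e+00 -4.44089210e-16
  1.22452396e+00  2.35539747e+00]
-0.8447578409094425 [-0.55657218  0.3269571   1.78621423  0.          1.02842133  1.85898199] [-0.0601567   0.1793082   1.7377605   0.          1.22452396  2.35539747]
```

Run:
```python
from h import *
a=2.297; c=np.array([.4785,-.2837]); u=np.array([np.cos(a),np.sin(a)])
m.move_to([*c,.25],down(a)); w2=snap("wrist","w2",None,1.25)
p=proj(w2,[*c,.004]); print("disc",p,circ(w2,*p,75), circ(load("w1"),320,155,70))
s=np.array([.530,-.020])
m.move_to([*(s-.05*u),.36],down(a)); w3=snap("wrist","w3",None,1)
p=proj(w3,[*s,.2325]); print(p,m.get_time())
x,y=map(int,p); save(w3,"w3c",(max(0,x-75),max(0,y-70),x+75,max(0,y-70)+140),4); print(max(0,x-75),max(0,y-70))
```

```text
disc (320.48149100353174, 160.6344100999011) (array([ 0.47829289, -0.28405855]), np.float64(0.06951121390252521)) (array([ 0.47849404, -0.28368927]), np.float64(0.06947982151413645))
(321.5646567338229, 127.40034465915525) 5.3083
246 57
```

View pics/w3c.png

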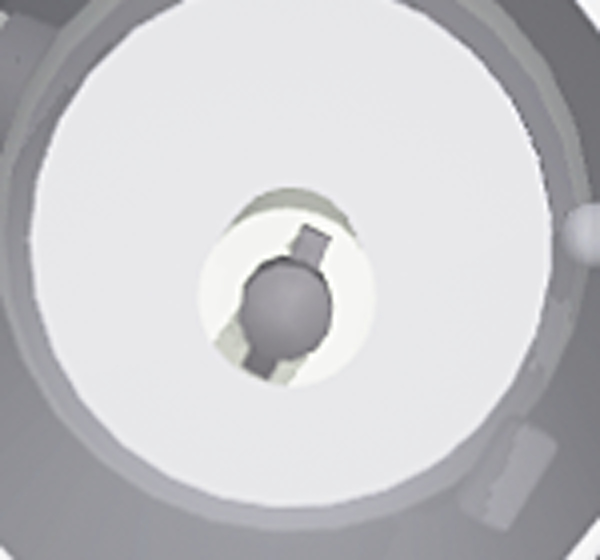

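The crop shows the grey core at about (287,308), the white shoulder circle centred at about (286,297), and the lugs' outer ends at (317,231) and (258,373).

Run:
```python
from h import *
w=load("w3"); f=lambda u,v,z: at(w,246+u/4,57+v/4,z)
l1,l2=f(317,231,.217),f(258,373,.217)
print("core",f(287,308,.229),"sh",f(286.5,297,.208),"lugmid",(l1+l2)/2,np.linalg.norm(l1-l2),"diam",np.linalg.norm(f(242,308,.229)-f(332,308,.229)),np.linalg.norm(f(197,297,.208)-f(376,297,.208)))
d=l1-l2; print("lug ang",np.arctan2(d[1],d[0]))
```

```text
core [ 0.53136566 -0.02577025  0.229     ] sh [ 0.53157203 -0.0264409   0.208     ] lugmid [ 0.53172739 -0.0263279   0.217     ] 0.029573717561688168 diam 0.016588463787241756 0.03567353896490767
lug ang 1.8978930941029268
```

Run:
```python
from h import *
a=2.297; c=np.array([.4784,-.2839])
m.move_to([*c,.10],down(a)); f0=np.array(m.get_contact_force())
m.servo_line([*c,.050],rate=.1)
m.servo_line([*c,.033],rate=.04); print("f",np.array(m.get_contact_force())-f0)
m.command_gripper(.02,40); print(m.get_width(),m.get_grip_force(),np.array(m.get_contact_force())-f0,m.get_position())
m.servo_line([*c,.12],rate=.12); m.hold(.2); print(m.get_width(),np.array(m.get_contact_force())-f0,m.get_torque(),m.get_time())
w=snap("wrist","w4",None,1.25)
```

```text
f [ 0.08711508 -0.65340137  0.63502764]
0.029771389361648238 40.49653083086014 [-0.12666068  0.32665938  5.36657537] [ 0.47855149 -0.28403195  0.03335316]
0.029033364095117416 [-0.92174646 -0.78138946 -1.13893711] [-0.01718576  0.03150123 -0.04798745] 9.5
```

View pics/w4.png

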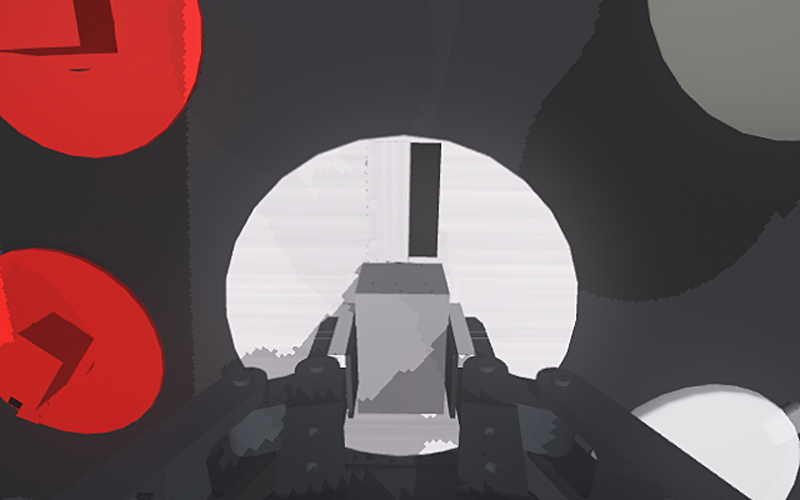

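The disc is held square: hub centred between the pads at (402,330), blade visible at (425,200), nothing else touched. Now to the stem, 0.3 rad off the lugs, then a guarded descent.

Run:
```python
from h import *
S=np.array([.5315,-.0262]); a=1.898+.3
p=m.get_position()
m.servo_line([p[0],p[1],.31],rate=.2)
m.move_to([*S,.31],down(a)); m.servo_line([*S,.272],rate=.08); m.hold(.3)
f0=np.array(m.get_contact_force()); np.save("f0.npy",f0); t0=np.array(m.get_torque()); np.save("t0.npy",t0)
z=.272
while z>.246:
    z-=.0015; m.servo_line([*S,z],rate=.03); f=np.array(m.get_contact_force())-f0
    print(round(z,4),f.round(1),(np.array(m.get_torque())-t0).round(2))
    if np.abs(f).max()>4: break
print(m.get_time(),m.get_position(),m.get_width())
```

```text
0.2705 [ 0.8 -0.2 -0.6] [-0.02 -0.01 -0.01]
0.269 [ 1.3 -0.3 -0.4] [-0.07  0.01 -0.03]
0.2675 [ 0.4 -0.9 -0.3] [ 0.02  0.02 -0.  ]
0.266 [ 0.8 -1.4  0.7] [ 0.04  0.02 -0.04]
0.2645 [1.  0.3 0.1] [-0.08  0.02 -0.08]
0.263 [ 1.  -0.9 -0.6] [-0.05  0.01 -0.05]
0.2615 [ 0.7 -0.8 -0.8] [-0.06  0.04 -0.06]
0.26 [ 1.1 -1.6 -0.8] [-0.01  0.04 -0.06]
0.2585 [ 1.3 -0.6 -0.4] [-0.06  0.1  -0.03]
0.257 [ 1.8 -0.8 -1.2] [-0.07 -0.01 -0.05]
0.2555 [ 2.  -0.9 -0.4] [-0.02  0.04 -0.05]
0.254 [ 0.6 -1.  -0.6] [-0.04  0.01 -0.04]
0.2525 [ 1.3 -0.8 -0.9] [-0.02  0.07 -0.08]
0.251 [ 1.2  0.1 -0. ] [-0.04  0.05  0.  ]
0.2495 [-0.6 -0.6  6.2] [-0.06  0.31 -0.05]
16.35 [ 0.53175914 -0.02623172  0.25011758] 0.028977870687232295
```

The disc is resting on the lugs at the predicted height (TCP .250). Now I'll turn it under about 5 N until it drops.

Run:
```python
from h import *
S=np.array([.5315,-.0262]); a=1.898+.3; z=.2495; f0=np.load("f0.npy"); t0=np.load("t0.npy")
while a>1.898-.3:
    a-=.03; m.servo_line([*S,z],down(a),rate=.01); f=np.array(m.get_contact_force())-f0; P=m.get_position()
    print(round(a,3),round(z,4),P[2].round(4),f.round(1),(np.array(m.get_torque())-t0).round(2)[2])
    if f[2]<2: z-=.0008
    if f[2]>8: z+=.0005
    if P[2]<.2475: break
while z>.239:
    z-=.001; m.servo_line([*S,z],rate=.03); f=np.array(m.get_contact_force())-f0; print(round(z,4),m.get_position()[2].round(4),f.round(1),(np.array(m.get_torque())-t0).round(2)[2])
    if f[2]>6: break
print(m.get_time(),m.get_position())
```

```text
2.168 0.2495 0.2501 [-0.2 -1.1  7. ] 0.0
2.138 0.2495 0.25 [ 0.2 -1.5  8. ] -0.05
2.108 0.2495 0.25 [ 1.3 -1.2  7.6] 0.01
2.078 0.2495 0.2499 [ 1.8 -1.   6.8] 0.04
2.048 0.2495 0.2498 [ 3.3 -1.3  6.9] -0.05
2.018 0.2495 0.2497 [ 3.4 -1.6  6.4] 0.02
1.988 0.2495 0.2495 [ 4.  -1.6  5.4] 0.01
1.958 0.2495 0.2487 [ 4.  -0.4  0. ] -0.06
1.928 0.2487 0.2479 [ 1.9 -0.7 -1.3] -0.05
1.898 0.2479 0.2475 [ 1.2 -0.6 -0.6] 0.01
1.868 0.2471 0.247 [ 1.8 -0.6 -0.6] -0.04
0.2453 0.2452 [ 1.9 -0.7  0.1] 0.01
0.2443 0.2442 [ 1.1  0.3 -0.5] -0.0
0.2433 0.2432 [ 1.3 -1.1 -0.8] -0.05
0.2423 0.2422 [ 0.9 -1.1  0.5] -0.03
0.2413 0.2413 [ 1.4 -0.4  1.1] -0.04
0.2403 0.2413 [-1.7  0.7  9.6] 0.0
20.6 [ 0.53165247 -0.02626858  0.24127209]
```

It found the slots at about 1.96 rad and dropped the full 9 mm; TCP .2413 is the predicted home height. Releasing and checking.

Run:
```python
from h import *
S=np.array([.5315,-.0262]); a=2.297;u=np.array([np.cos(a),np.sin(a)])
m.servo_line([*S,.2412],rate=.02)
m.command_gripper(.05); print(m.get_width(),m.get_contact_force())
m.servo_line([*S,.31],rate=.08)
m.move_to([*(S-.05*u),.36],down(a)); w=snap("wrist","w5",None,1.25)
p=proj(w,[*S,.212]); print(p,circ(w,*p,110,.212),proj(w,[*S,.24]))
t=snap("scene","s5",(220,100,420,250),4)
print(m.get_time())
```

```text
0.04993022833891583 [ 0.26071814 -0.01249689 -0.08385486]
(320.76411097044087, 125.43013707395369) (array([ 0.53142362, -0.02718745]), np.float64(0.08352301758025556)) (320.7496900580984, 129.8117010349019)
22.8333
```

View pics/w5.png

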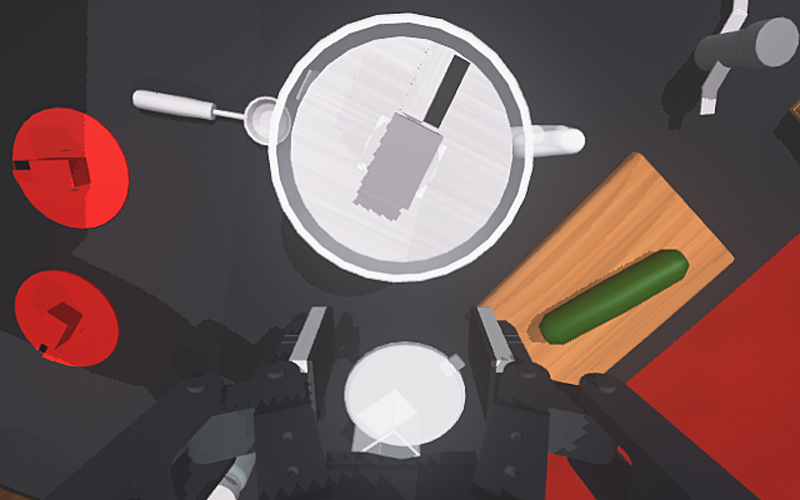

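View pics/s5.png

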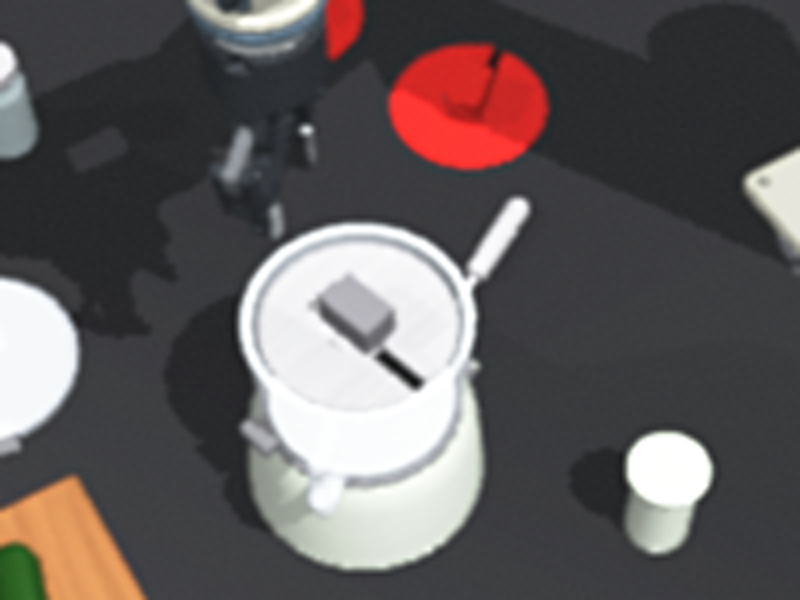

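Both views show the disc concentric and level in the bowl's mouth, below the rim (wrist view at (402,150)). The gripper is clear and the neighbours are in place.

```bash
python3 -c "
from h import *
print(m.sign_off())"
```

```text
the job is handed in; nothing more can be done
None
```

The slicing disc is on the drive stem, dropped over the lugs, level, fully home and let go of; no other item was touched, and I handed the job in at about 23 s of the 64 s allowed.

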